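# Clear up the clamps after a glue-up

## Robot

A 6-joint arm with a two-finger parallel gripper is mounted at the origin on the work surface. World frame = base frame: x ahead of the robot, y to its left, z up, the work surface at z = 0. Lengths are in m, angles in rad, forces in N, time in s.
With the tool pointing down it reaches from about 0.4 to 0.825 m from the base axis. Payload 7 kg.
Tool frame: the origin (TCP) lies on the centre line of the jaws, within the pads' length; the fingertips stand 19 mm ahead of it and the grasp point (between the pads) is the TCP; z points along the fingers, y is the line along which they close (so a half turn about z gives the same grasp; the last joint's range is limited). The gripper opens to 88 mm and grips with 3 to 60 N. Pads are 19 mm wide; open, the fingers measure 130 mm over their backs; the gripper's body (78 mm by 193 mm) begins 47 mm behind the grasp point.
Start: joints at [1.617, 0.359, 0.012, 0, -1.224, -0.288], TCP at [0.162, 0.655, 0.246] pointing down, gripper open.
Joint ranges: [-3.07, 3.07], [-1.43, 2.12], [-1.02, 1.25], [-3.03, 1.67], [-3.05, -0], [-3.03, 3.03]. Speed limits (rad/s): [2.39, 2.39, 3.01, 3.14, 3.14, 3.14].

## Interface

Orientations are given as [roll, pitch, yaw] about the fixed x, y, z axes, in that order (R = Rz(yaw) Ry(pitch) Rx(roll)).
In Python, from station import arm, imaging, models gives the robot as it stands.
- The arm moves only by the tool play_rows, never from a script. Its arguments are lists of equal length, an entry for each row: "travel": the shift along the tool's x, y, z in units of 25 mm (1.0 is 25 mm), a list of three; "twist": the turn about the tool's z in units of 0.15 rad (1.0 is 0.15 rad). A call has 1 to 8 rows; each row shifts and turns the commanded pose from where the row before left it, along the tool's axes as they then stand; what a row does not reach is not made up. A row lasts 1/8 s, in which the tool goes at most 62.5 mm and 10.7 degrees, less where a joint would pass 70% of its speed; a pose out of reach is approached as far as the arm can. A call with a number of a shift or a turn outside -1 to 1 is refused whole. A call with a gripper value outside its range is refused whole. "fingers" is the opening, from 0 (shut) to 1 (fully open), set as the call begins (left out, the last holds). The fingers move at their own pace and stop on an object; "newtons" is the grip in N (left out, the last holds). Time passes only in rows, so rows that do not move let the fingers close. It gives the time, the measured TCP pose, the force, the opening and the grip force at its end, in the units of the state.
- arm.get_state(): the state, without advancing time (a new reading comes with each control period).
- imaging.grab_frame(name): name is "scene" or "top" or "wrist"; returns a dict with "pixels" (480x640x3 uint8, red, green, blue), "fx", "fy", "cx", "cy" (pixels), "distortion" ([k1, k2, p1, p2, k3] as OpenCV has them; the pictures are not rectified), "R" (3x3) and "t" (3): a world point X has camera coordinates R X + t; the wrist camera has in their place "T_tool_cam" (4x4, takes a point from camera to tool coordinates, whose origin is the TCP and whose axes are the flange's). Camera axes: x right, y down, z forward; pixel columns grow to the right and rows downward; lengths in m; the calibration is good to about 2 mm. A picture is of the moment at which its call begins: read the wrist's pose just before it. There is no depth.
- arm.job_done(): hands the job in; it is judged then, once.
Trained networks look in the newest picture that a camera, given by its name, has taken for a name from the list of things; names that differ only in an ending like _2 or _b are one class to them, and where a whole thing is asked for, a point or a joint stands for the part that bears it (a point fixed in the world has none). Each returns a list of dicts, best first, with "confidence" (0 to 1); they miss things now and then, are a little off and sometimes report something else, mostly with a low value. They report only what shows in the picture. A call takes as long as a camera call.
- models.boxes_of(name, camera): "extent" ([centre column, centre row, width, height] in pixels, round what is visible of it).
- models.silhouettes(name, camera): "pixels" (480x640 bool, what is visible of it) and "extent" ([centre column, centre row, width, height] in pixels, round what is visible of it).
The state is a dict: "t": time; "q": joint angles; "qd": joint speeds; "joint_efforts": joint torques, N m; "eef_pos": TCP position; "ee_rot": TCP orientation; "force": force on the tool from outside, world axes, zero at the start; "moment": the same for the moment, N m; "width": finger opening in m; "gripper_force": force on a finger pad.
Only numpy, scipy, OpenCV 4.12 (cv2) and the standard library are available. Lean on these libraries where they do the work, as an engineer would, in place of code of your own. Each camera call takes 0.05 s, during which the arm holds its last target. There are 200 camera calls.

## Task

The glue-up is finished: clear the bench by kind. Put the blue bar clamp in the plywood tray, both red G-clamps in the black plastic bin and both cork-faced pine pads in the grey metal tray. Set every piece down without dropping it, each lying flat on the floor of its box with none on top of another, let go of everything, and leave the glue bottle and the tape measure where they are.

Things in the scene. Friction and masses are not known exactly. Their poses are not given: they have to be found in the camera images.
- bar_clamp: Blue F-type bar clamp lying flat, 183 (x) x 76 (y) x 24 mm, 0.32 kg, z up. Origin: centre of outline, on the underside. Dark bar along x: y -34..-16 mm, 8 to 16 mm above the underside. Blue arms 22 mm wide at x 0 and +77, y -36..+40. Screw along x at y +26; black handle x -95..-25, shoe to x +27. Grasp: across the bar (fingers close along y) at x +38, y -25. Goes in ply_tray.
- g_clamp_a: Red 50 mm G-clamp lying flat, 107 (x) x 69 (y) x 18 mm, 0.26 kg, z up. Origin: centre of outline, on the underside. Spine: y -34..-21 mm, x -26..53; two 13 mm arms from it to y +24, centred x -20 and +47. Steel screw along x at y +14.5, x -52..22; 40 mm tommy bar across it at x -48, to y +38. Grasp: across the spine at x +19, y -27.5 (fingers close along y; throat 29 mm). Goes in black_bin.
- g_clamp_b: The other red G-clamp, alike in size, axes, origin and grasp (spine 13 mm wide, grasp point x +19, y -27.5 mm); the two are interchangeable. Goes in black_bin.
- pad_a: Clamping pad, one of two alike: pine block faced with cork on top, 80 (x) x 40 (y) x 22 mm (z), 0.06 kg, lying flat, z up. Origin: centre of its underside. Grasp across the 40 mm width. Goes in metal_tray.
- pad_b: Clamping pad, one of two alike: pine block faced with cork on top, 80 (x) x 40 (y) x 22 mm (z), 0.06 kg, lying flat, z up. Origin: centre of its underside. Grasp across the 40 mm width. Goes in metal_tray.
- ply_tray: Open plywood tray for the bar clamp, fixed to the bench: outside 132 (x) by 228 (y) by 40 mm high, walls 6 mm, floor 6 mm thick. Origin: centre of its underside, on the bench; x, y along its sides, z up. The bar clamp fits only with its bar along the tray's y axis, either way round (22 mm to spare across, 16 mm at each end).
- black_bin: Open black plastic bin for the G-clamps, fixed to the bench: outside 150 (x) by 210 (y) by 45 mm high, walls 5 mm, floor 5 mm thick. Origin: centre of its underside, on the bench; x, y along its sides, z up. Both G-clamps fit side by side, each with its screw along the bin's x axis, their origins at about y = -42 and y = +48 mm.
- metal_tray: Open grey sheet-metal tray for the pads, fixed to the bench: outside 128 (x) by 168 (y) by 50 mm high, walls 4 mm, floor 4 mm thick. Origin: centre of its underside, on the bench; x, y along its sides, z up. Both pads fit side by side, long side along its x axis, at about y = -35 and +35 mm.
- glue: Standing white glue bottle with orange label and cap, 58 mm across, 165 mm tall, in a gap beyond the boxes. Origin: centre of its underside. Leave it alone.
- tape: Yellow tape measure with black sides standing on edge in the gap beyond the boxes, 68 (x) x 34 (y) x 60 mm high. Origin: centre of its underside. Leave it alone.

How it is judged:
By the outcome, as a careful person would: the job done as asked, in the order asked, and still so for the second after the job is handed in, with the robot touching nothing.
It also fails if it takes over 125 s, if anything falls off the work surface, if the arm or the gripper's body presses on something with over 40 N, if the wrist force passes 120 N, or if a joint passes its speed limit or range.

## Working session

There is one attempt and no reset: what is moved stays moved. The work goes in short steps, Python scripts to look and compute and a tool call to move; the robot and the scene stay as the last step left them, time stands still between calls to the robot, and variables do not carry over. Pictures are saved under pics/ and viewed, at most 15 in all, crops included, and the job is handed in when it is done.

Besides the shell and the picture viewer there is one more tool, called in YAML: its name, and indented under it one key for each argument. play_rows: Moves the arm, as the interface text tells. Shifts and turns lie within -1 to 1; 1 stands for 25 mm of shift or 0.15 rad of turn. Its arguments: {"type":"object","properties":{"travel":{"type":"array","items":{"type":"array","items":{"type":"number"}}},"twist":{"type":"array","items":{"type":"number"}},"fingers":{"type":"number"},"newtons":{"type":"number"}},"required":["travel","twist"]}

```bash
mkdir -p pics; ls
python3 - <<'E'
from station import arm, imaging, models
import cv2,numpy as np
s=arm.get_state();print(s)
for c in ["top","scene"]:
    f=imaging.grab_frame(c);cv2.imwrite(f"pics/{c}0.png",f["pixels"][:,:,::-1])
    print(c,f["fx"],f["fy"],f["cx"],f["cy"],f["distortion"],np.round(f["R"],3).tolist(),f["t"])
    for n in ["bar_clamp","g_clamp_a","pad_a","ply_tray","black_bin","metal_tray","glue","tape"]:
        print(n,[(round(d["confidence"],2),np.round(d["extent"]).tolist()) for d in models.boxes_of(n,c)])
E
```

```text
pics
{'t': 0.0, 'q': array([ 1.61711837e+00,  3.59378848e-01,  1.10623515e-02, -3.57383718e-04,
       -1.22408792e+00, -2.88106077e-01]), 'qd': array([ 8.39408084e-05, -7.55402238e-04, -4.64124527e-04,  1.45056757e-03,
        2.98431370e-04,  3.47864182e-04]), 'joint_efforts': array([ 8.90422180e-04, -5.82717454e+01,  2.93053311e+01,  6.99704066e+00,
        7.08638050e-03, -1.61672356e-04]), 'eef_pos': array([0.16152619, 0.65491991, 0.24462807]), 'ee_rot': array([ 3.13995537e+00, -1.34846875e-04, -2.41905636e-01]), 'force': array([ 1.1182765 ,  0.07238278, -0.79219123]), 'moment': array([-0.02160873,  0.01803345, -0.00261737]), 'gripper_force': 0.0, 'width': 0.08796689665449625}
top 581.2126080651809 581.2126080651809 318.5275590949776 243.98068247292548 [-0.06846411  0.          0.          0.          0.        ] [[0.009, -1.0, -0.006], [-0.998, -0.009, -0.068], [0.068, 0.006, -0.998]] [0.00459352 0.54497406 1.070791  ]
bar_clamp [(0.64, [470.0, 347.0, 49.0, 102.0])]
g_clamp_a [(0.87, [249.0, 298.0, 48.0, 60.0]), (0.87, [322.0, 290.0, 46.0, 65.0])]
pad_a [(0.96, [165.0, 342.0, 2
[... 403 characters left out ...]
6414 239.34191909899656 [0.00284318 0.         0.         0.         0.        ] [[0.69, 0.724, 0.001], [0.513, -0.488, -0.706], [-0.511, 0.488, -0.708]] [-0.36949964 -0.26260121  1.28747132]
bar_clamp [(0.68, [127.0, 270.0, 84.0, 87.0])]
g_clamp_a [(0.97, [289.0, 224.0, 52.0, 42.0]), (0.79, [332.0, 190.0, 45.0, 39.0])]
pad_a [(0.63, [220.0, 255.0, 52.0, 40.0]), (0.59, [355.0, 137.0, 38.0, 27.0])]
ply_tray [(0.62, [158.0, 365.0, 186.0, 164.0])]
black_bin [(0.61, [367.0, 276.0, 153.0, 130.0])]
metal_tray [(0.7, [432.0, 171.0, 100.0, 79.0]), (0.35, [128.0, 269.0, 90.0, 86.0])]
glue [(0.86, [297.0, 337.0, 42.0, 92.0])]
tape [(0.68, [128.0, 270.0, 81.0, 82.0]), (0.6, [447.0, 227.0, 41.0, 50.0])]
```

View pics/top0.png

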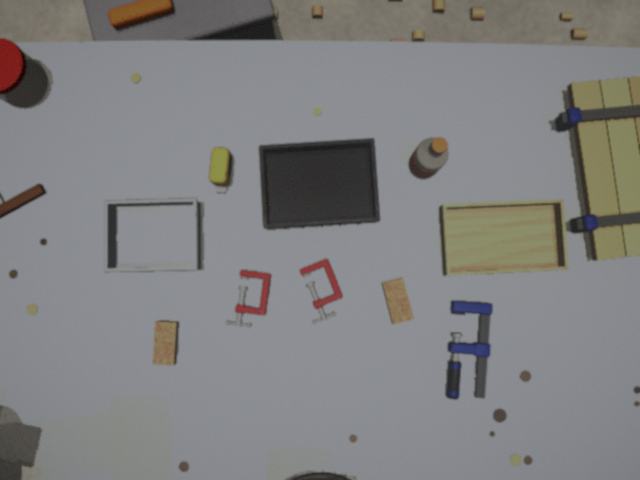

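View pics/scene0.png

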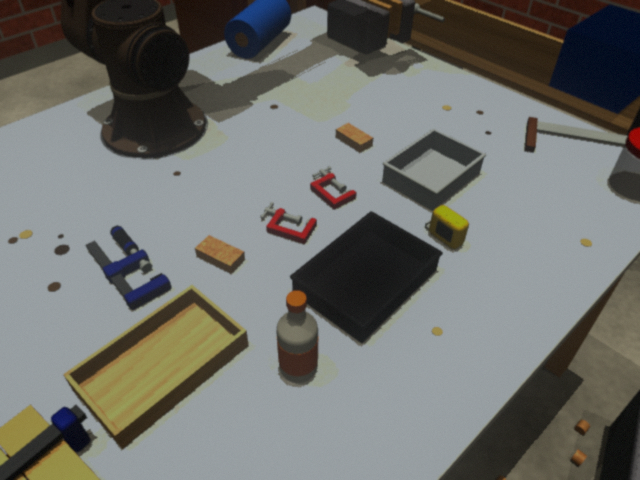

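The top view shows the bar clamp (470,347), the G-clamps (249,298) and (322,290), and the pads (165,342) and (397,298). The trays are at (505,239), (319,184) and (155,234), glue at (429,158), tape at (219,169). The scene view agrees, and all movables have yaw near 0. I'll fit models to the silhouettes in both views.

```bash
cat > h.py <<'E'
from station import arm, imaging, models
import cv2, numpy as np
from scipy.optimize import minimize
from scipy.spatial.transform import Rotation as Ro
M={"bar_clamp":[(-91,91,-34,-16,8,16),(-11,11,-36,40,0,24),(66,88,-36,40,0,24),(-95,-25,16,36,2,22),(-25,27,21,31,7,17)],
"g_clamp":[(-26,53,-34,-21,0,18),(-26,-13,-34,24,0,18),(40,53,-34,24,0,18),(-52,22,10,19,4,14),(-50,-46,-4,36,6,12)],
"pad":[(-40,40,-20,20,0,22)],"ply_tray":[(-66,66,-114,114,0,40)],"black_bin":[(-75,75,-105,105,0,45)],"metal_tray":[(-64,64,-84,84,0,50)],
"glue":[(-25,25,-25,25,0,110),(-12,12,-12,12,110,165)],"tape":[(-34,34,-17,17,0,60)]}
M={k:[np.array([[x,y,z] for x in b[:2] for y in b[2:4] for z in b[4:]])/1000. for b in v] for k,v in M.items()}
def cam(c):
    f=imaging.grab_frame(c)
    if "T_tool_cam" in f:
        raise ValueError
    return f
def wristcam():
    s=arm.get_state(); f=imaging.grab_frame("wrist")
    T=np.eye(4);T[:3,:3]=Ro.from_euler("xyz",s["ee_rot"]).as_matrix();T[:3,3]=s["eef_pos"]
    W=np.linalg.inv(T@np.array(f["T_tool_cam"]));f["R"]=W[:3,:3];f["t"]=W[:3,3];return f
def proj(f,X):
    K=np.array([[f["fx"],0,f["cx"]],[0,f["fy"],f["cy"]],[0,0,1.]])
    return cv2.projectPoints(np.asarray(X,float).reshape(-1,1,3),cv2.Rodrigues(np.array(f["R"]))[0],np.array(f["t"],float),K,np.array(f["distortion"],float))[0].reshape(-1,2)
S=3
def render(f,name,p):
    c,s=np.cos(p[3]),np.sin(p[3]);Rz=np.array([[c,-s,0],[s,c,0],[0,0,1]])
    m=np.zeros((480*S,640*S),np.uint8)
    for b in M[name]:
        u=(proj(f,b@Rz.T+p[:3])+.5)*S-.5
        if np.abs(u).max()<1e4: cv2.fillConvexPoly(m,cv2.convexHull(np.round(u*16).astype(np.int32)),1,shift=4)
    return cv2.resize(m.astype(np.float32),(640,480),interpolation=cv2.INTER_AREA)
def fit(name,views,p0,yaws=(0,),fixz=None):
    """views: list of (frame, bool mask)"""
    def cost(v):
        p=np.array([v[0],v[1],v[2] if fixz is None else fixz*100,v[3]*10])/[100,100,100,100]
        e=0
        for f,m in views:
            r=render(f,name,p);e+=1-np.minimum(r,m).sum()/max(np.maximum(r,m).sum(),1)
        return e/len(views)
    best=None
    for y in yaws:
        v0=np.array([p0[0]*100,p0[1]*100,0,y*10])
        for _ in range(2):
            r=minimize(cost,v0,method="Nelder-Mead",options=dict(initial_simplex=np.vstack([v0]+[v0+d for d in np.diag([1.5,1.5,1.,1.5])]),xatol=.02,fatol=1e-4));v0=r.x
        if best is None or r.fun<best.fun:best=r
    v=best.x;return np.array([v[0]/100,v[1]/100,v[2]/100 if fixz is None else fixz,v[3]/10]),best.fun
def plane(f,uv,z):
    K=np.array([[f["fx"],0,f["cx"]],[0,f["fy"],f["cy"]],[0,0,1.]])
    n=cv2.undistortPoints(np.array([[uv]],float),K,np.array(f["distortion"],float)).ravel()
    R=np.array(f["R"]);C=-R.T@f["t"];d=R.T@np.array([*n,1]);return C+d*(z-C[2])/d[2]
E
cat > m0.py <<'E'
from h import *
hint={"bar_clamp":(470,347),"g_clamp_a":(249,298),"g_clamp_b":(322,290),"pad_a":(165,342),"pad_b":(397,298),"ply_tray":(505,239),"black_bin":(319,184),"metal_tray":(155,234),"glue":(429,158),"tape":(219,169)}
hs={"bar_clamp":(127,270),"g_clamp_a":(332,190),"g_clamp_b":(289,224),"pad_a":(355,137),"pad_b":(220,255),"ply_tray":(158,365),"black_bin":(367,276),"metal_tray":(432,171),"glue":(297,337),"tape":(447,227)}
F={c:cam(c) for c in("top","scene")}
res={}
vis={c:F[c]["pixels"][:,:,::-1].copy() for c in F}
for n in hint:
    k=n[:-2] if n[-2]=="_" else n
    V=[]
    for c,h in(("top",hint),("scene",hs)):
        d=[(np.hypot(d["extent"][0]-h[n][0],d["extent"][1]-h[n][1]),d) for d in models.silhouettes(n,c)]
        d=[x for x in d if x[0]<15]
        if d: V.append((F[c],min(d,key=lambda x:x[0])[1]["pixels"].astype(np.float32)))
        else: print(n,"missing",c)
    p,e=fit(k,V,plane(F["top"],hint[n],.02)[:2],(0,.4) if k=="g_clamp" else (0,))
    res[n]=p.tolist();print(n,np.round(p,4),"cost",round(e,3))
    for c in F:
        cs,_=cv2.findContours((render(F[c],k,p)>.5).astype(np.uint8),cv2.RETR_LIST,cv2.CHAIN_APPROX_NONE);cv2.drawContours(vis[c],cs,-1,(0,255,0),1)
import json;json.dump(res,open("res.json","w"))
a=cv2.resize(vis["top"][120:410,90:580],(800,473));cv2.imwrite("pics/fit_top.png",a)
cv2.imwrite("pics/fit_scene.png",cv2.resize(vis["scene"][100:450,50:510],(789,600)))
E
time python3 m0.py
```

```text
bar_clamp [ 0.3513 -0.2749 -0.003  -0.0722] cost 0.125
g_clamp_a [ 0.4411  0.1402 -0.0039 -0.1131] cost 0.137
g_clamp_b [ 0.4585  0.0042 -0.0024  0.4061] cost 0.148
pad_a [ 0.3568  0.2976 -0.0041 -0.0342] cost 0.047
pad_b [ 0.4419 -0.139  -0.0019  0.2442] cost 0.07
ply_tray [ 0.5608 -0.337  -0.0028  0.0583] cost 0.017
black_bin [0.6586 0.0096 0.0008 0.0678] cost 0.025
metal_tray [ 0.5579  0.3217 -0.0031  0.0429] cost 0.028
glue [ 0.7012 -0.1888 -0.0074  0.6495] cost 0.132
tape [ 0.685   0.1971 -0.0091  0.0478] cost 0.193
real	0m32.171s
user	0m44.851s
sys	0m20.551s
```

View pics/fit_top.png

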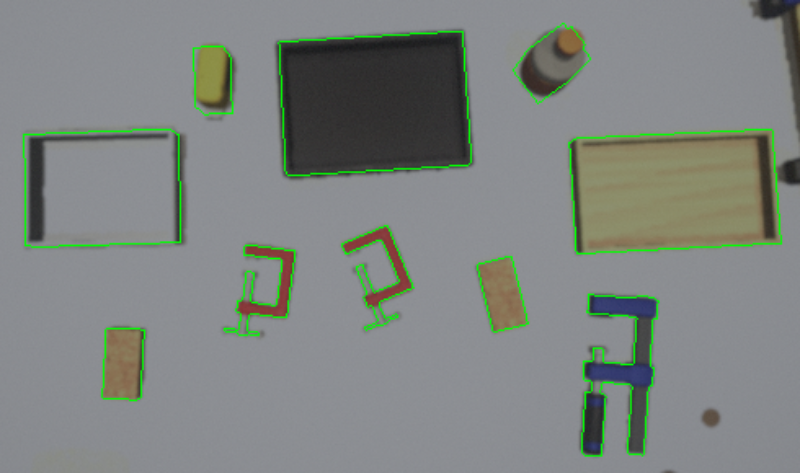

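The fits line up well with the image in both views, and the heights are within 5 mm of the bench. Next, a move planner, then the first move via a waypoint outside the arm's inner reach limit.

```bash
cat > plan.py <<'E'
import sys,json
from h import *
# usage: plan.py x y z yaw [x y z yaw ...]; each leg: pure translation, constant rows; turn given separately (do it first)
s=arm.get_state();p=s["eef_pos"];y=s["ee_rot"][2]
print("now",np.round(p,4),np.round(s["ee_rot"],4),"w",round(s["width"],4),"gf",round(s["gripper_force"],1),"F",np.round(s["force"],1),"t",round(s["t"],2),"q6",round(s["q"][5],2))
a=list(map(float,sys.argv[1:]))
for i in range(0,len(a),4):
    X=np.array(a[i:i+3]);ty=a[i+3]
    dy=(ty-y+np.pi)%(2*np.pi)-np.pi if abs(ty-y)>np.pi else ty-y
    tw=-dy/.15; n1=int(np.ceil(abs(tw)/.9))
    if abs(tw)>.03: print(f" turn: {n1} rows x {tw/n1:.2f}")
    T=Ro.from_euler("xyz",[s["ee_rot"][0],s["ee_rot"][1],ty]).as_matrix().T@(X-p)/.025
    n=max(1,int(np.ceil(np.abs(T).max()/.97)));print(f" go {X}: {n} rows x {np.round(T/n,2).tolist()}")
    p,y=X,ty
E
python3 plan.py .5 .2 .2 -.072 .3874 -.3026 .2 -.072
```

```text
now [0.1616 0.6553 0.2455] [ 3.1415 -0.     -0.2418] w 0.0876 gf 0.0 F [-0.5 -0.  -0.4] t 2.0 q6 -0.29
 turn: 2 rows x -0.57
 go [0.5 0.2 0.2]: 18 rows x [0.82, 0.96, 0.1]
 go [ 0.3874 -0.3026  0.2   ]: 22 rows x [-0.14, 0.93, 0.0]
```

play_rows:
  travel:
    - [0, 0, 0]
    - [0, 0, 0]
    - [0.82, 0.96, 0.1]
    - [0.82, 0.96, 0.1]
    - [0.82, 0.96, 0.1]
    - [0.82, 0.96, 0.1]
    - [0.82, 0.96, 0.1]
    - [0.82, 0.96, 0.1]
  twist: [-0.57, -0.57, 0, 0, 0, 0, 0, 0]
  fingers: 0.39
  newtons: 50

```text
t: 3.0
eef_pos: [0.2747, 0.5021, 0.2306]
ee_rot: [-3.141, -0.0, -0.071]
force: [0.5, -0.3, -0.1]
width: 0.0338
gripper_force: 0.0
```

play_rows:
  travel:
    - [0.82, 0.96, 0.1]
    - [0.82, 0.96, 0.1]
    - [0.82, 0.96, 0.1]
    - [0.82, 0.96, 0.1]
    - [0.82, 0.96, 0.1]
    - [0.82, 0.96, 0.1]
    - [0.82, 0.96, 0.1]
    - [0.82, 0.96, 0.1]
  twist: [0, 0, 0, 0, 0, 0, 0, 0]

```text
t: 4.0
eef_pos: [0.4247, 0.2991, 0.2107]
ee_rot: [-3.141, -0.0, -0.071]
force: [1.0, -0.2, 0.3]
width: 0.0345
gripper_force: 0.0
```

play_rows:
  travel:
    - [0.82, 0.96, 0.1]
    - [0.82, 0.96, 0.1]
    - [0.82, 0.96, 0.1]
    - [0.82, 0.96, 0.1]
    - [-0.14, 0.93, 0]
    - [-0.14, 0.93, 0]
    - [-0.14, 0.93, 0]
    - [-0.14, 0.93, 0]
  twist: [0, 0, 0, 0, 0, 0, 0, 0]

```text
t: 5.0
eef_pos: [0.478, 0.1053, 0.2009]
ee_rot: [-3.141, -0.001, -0.07]
force: [-0.4, 0.0, 1.1]
width: 0.034
gripper_force: 0.0
```

play_rows:
  travel:
    - [-0.14, 0.93, 0]
    - [-0.14, 0.93, 0]
    - [-0.14, 0.93, 0]
    - [-0.14, 0.93, 0]
    - [-0.14, 0.93, 0]
    - [-0.14, 0.93, 0]
    - [-0.14, 0.93, 0]
    - [-0.14, 0.93, 0]
  twist: [0, 0, 0, 0, 0, 0, 0, 0]

```text
t: 6.0
eef_pos: [0.4369, -0.0783, 0.2007]
ee_rot: [-3.141, -0.0, -0.071]
force: [0.1, -0.2, 0.3]
width: 0.0345
gripper_force: 0.0
```

play_rows:
  travel:
    - [-0.14, 0.93, 0]
    - [-0.14, 0.93, 0]
    - [-0.14, 0.93, 0]
    - [-0.14, 0.93, 0]
    - [-0.14, 0.93, 0]
    - [-0.14, 0.93, 0]
    - [-0.14, 0.93, 0]
    - [-0.14, 0.93, 0]
  twist: [0, 0, 0, 0, 0, 0, 0, 0]

```text
t: 7.0
eef_pos: [0.3956, -0.2617, 0.2007]
ee_rot: [3.142, -0.0, -0.071]
force: [0.2, 0.3, 1.1]
width: 0.0344
gripper_force: 0.0
```

play_rows:
  travel:
    - [-0.14, 0.93, 0]
    - [-0.14, 0.93, 0]
    - [0, 0, 0]
  twist: [0, 0, 0]

```text
t: 7.38
eef_pos: [0.3851, -0.3078, 0.2004]
ee_rot: [3.142, 0.0, -0.073]
force: [-0.5, 0.2, -0.1]
width: 0.0339
gripper_force: 0.0
```

```bash
cat > w.py <<'E'
import sys,json
from h import *
# w.py name pic [fixz]: refine the pose of a thing in the wrist view
n,pic=sys.argv[1:3];k=n[:-2] if n[-2]=="_" else n
res=json.load(open("res.json"));f=wristcam()
D=models.silhouettes(n,"wrist");p0=np.array(res[n]);c0=proj(f,p0[:3]+[0,0,.01])[0]
print("expected px",np.round(c0),[(round(d["confidence"],2),np.round(d["extent"]).tolist()) for d in D])
v=f["pixels"][:,:,::-1].copy()
def dr(p,col):
    cs,_=cv2.findContours((render(f,k,p)>.5).astype(np.uint8),cv2.RETR_LIST,cv2.CHAIN_APPROX_NONE);cv2.drawContours(v,cs,-1,col,1)
dr(p0*[1,1,0,1],(0,255,255))
if D:
    d=min(D,key=lambda d:np.hypot(d["extent"][0]-c0[0],d["extent"][1]-c0[1]))
    p,e=fit(k,[(f,d["pixels"].astype(np.float32))],p0[:2],(p0[3],),fixz=0. if len(sys.argv)<4 else float(sys.argv[3]))
    print("wrist fit",np.round(p,4),"cost",round(e,3),"prior",np.round(p0,4));dr(p,(0,255,0))
    res[n+"_w"]=p.tolist();json.dump(res,open("res.json","w"))
cv2.imwrite("pics/"+pic,v)
E
python3 w.py bar_clamp w_bar.png
```

```text
expected px [278. 256.] [(0.97, [275.0, 249.0, 94.0, 188.0])]
wrist fit [ 0.3507 -0.278   0.     -0.0692] cost 0.246 prior [ 0.3513 -0.2749 -0.003  -0.0722]
```

View pics/w_bar.png

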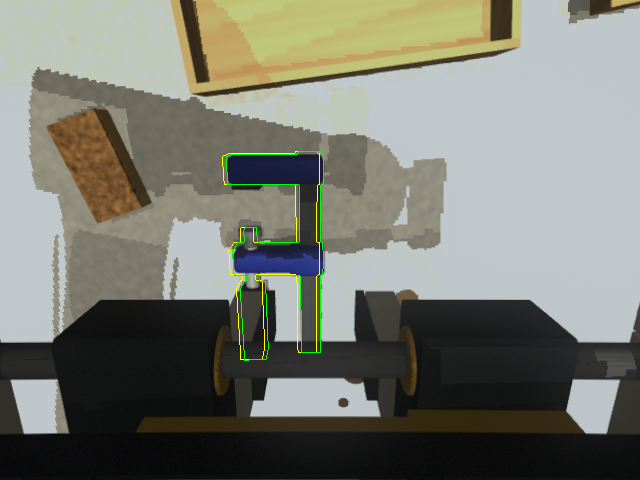

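The wrist view puts the bar at columns 300–320, agreeing with the fit to 2–3 mm. Descending to grasp.

```bash
python3 plan.py .387 -.3045 .024 -.07
```

```text
now [ 0.3855 -0.3066  0.2005] [-3.1414e+00  1.0000e-04 -7.1900e-02] w 0.0343 gf 0.0 F [-0.  -0.9 -0.8] t 7.47 q6 1.77
 go [ 0.387  -0.3045  0.024 ]: 8 rows x [0.01, -0.01, 0.88]
```

play_rows:
  travel:
    - [0.06, -0.08, 0.9]
    - [0, 0, 0.9]
    - [0, 0, 0.9]
    - [0, 0, 0.9]
    - [0, 0, 0.9]
    - [0, 0, 0.9]
    - [0, 0, 0.9]
    - [0, 0, 0.5]
  twist: [0, 0, 0, 0, 0, 0, 0, 0]

```text
t: 8.48
eef_pos: [0.3875, -0.3039, 0.0298]
ee_rot: [-3.141, 0.001, -0.07]
force: [-1.3, -0.1, -0.0]
width: 0.0342
gripper_force: 0.0
```

play_rows:
  travel:
    - [0, 0, 0.2]
    - [0, 0, 0]
  twist: [0, 0]

```text
t: 8.72
eef_pos: [0.388, -0.3045, 0.0258]
ee_rot: [3.141, -0.0, -0.07]
force: [1.0, 0.2, -0.5]
width: 0.0343
gripper_force: 0.0
```

play_rows:
  travel:
    - [0, 0, 0]
    - [0, 0, 0]
    - [0, 0, 0]
    - [0, 0, 0]
  twist: [0, 0, 0, 0]
  fingers: 0

```text
t: 9.22
eef_pos: [0.3882, -0.3046, 0.0261]
ee_rot: [3.141, -0.001, -0.071]
force: [-0.2, 2.1, 6.1]
width: 0.0174
gripper_force: 50.0
```

play_rows:
  travel:
    - [0, 0, -0.3]
    - [0, 0, -0.5]
    - [0, 0, -0.5]
    - [0, 0, -0.5]
    - [0, 0, -0.5]
    - [0, 0, -0.5]
    - [0, 0, -0.5]
    - [0, 0, 0]
  twist: [0, 0, 0, 0, 0, 0, 0, 0]

```text
t: 10.22
eef_pos: [0.3885, -0.3048, 0.1092]
ee_rot: [3.141, -0.002, -0.071]
force: [0.8, -0.7, -3.5]
width: 0.0173
gripper_force: 50.0
```

```bash
python3 plan.py .546 -.376 .12 -1.512
python3 - <<'E'
from h import *
f=wristcam();cv2.imwrite("pics/w_bar2.png",f["pixels"][:,:,::-1])
E
```

```text
now [ 0.3885 -0.3048  0.1092] [ 3.141e+00 -2.200e-03 -7.070e-02] w 0.0173 gf 50.0 F [ 0.8 -0.7 -3.5] t 10.22 q6 1.77
 turn: 11 rows x 0.87
 go [ 0.546 -0.376  0.12 ]: 7 rows x [0.46, -0.87, -0.06]
```

View pics/w_bar2.png

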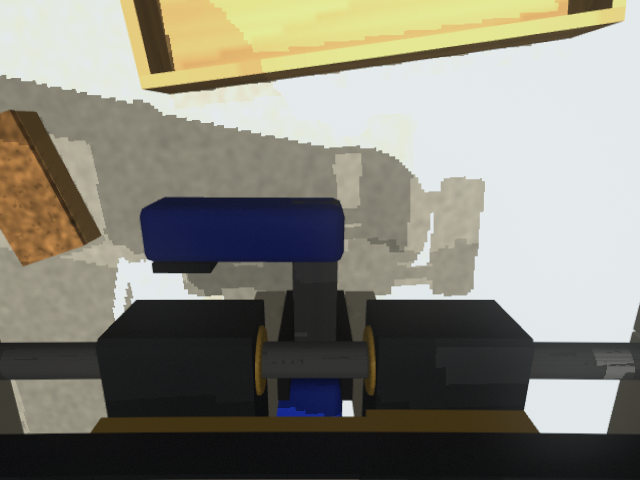

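The clamp is held level, with its arm at rows 200–260 in the wrist view. Turning, then going over the plywood tray.

play_rows:
  travel:
    - [0, 0, 0]
    - [0, 0, 0]
    - [0, 0, 0]
    - [0, 0, 0]
    - [0, 0, 0]
    - [0, 0, 0]
    - [0, 0, 0]
    - [0, 0, 0]
  twist: [0.5, 0.9, 0.9, 0.9, 0.9, 0.9, 0.9, 0.9]

```text
t: 11.28
eef_pos: [0.3873, -0.3044, 0.1073]
ee_rot: [3.14, 0.001, -1.095]
force: [0.8, 0.6, -2.9]
width: 0.0175
gripper_force: 50.0
```

play_rows:
  travel:
    - [0, 0, 0]
    - [0, 0, 0]
    - [0, 0, 0]
    - [0, 0, 0]
    - [0, 0, 0]
  twist: [0.9, 0.9, 0.6, 0.4, 0]

```text
t: 11.9
eef_pos: [0.3873, -0.3044, 0.1074]
ee_rot: [3.14, 0.001, -1.511]
force: [-0.4, -0.6, -4.0]
width: 0.0173
gripper_force: 50.0
```

play_rows:
  travel:
    - [0.46, -0.87, -0.06]
    - [0.46, -0.87, -0.06]
    - [0.46, -0.87, -0.06]
    - [0.46, -0.87, -0.06]
    - [0.46, -0.87, -0.06]
    - [0.46, -0.87, -0.06]
    - [0.46, -0.87, -0.06]
    - [0, 0, 0]
  twist: [0, 0, 0, 0, 0, 0, 0, 0]

```text
t: 12.9
eef_pos: [0.5456, -0.3762, 0.1174]
ee_rot: [3.141, 0.0, -1.509]
force: [-0.4, 0.3, -4.0]
width: 0.0176
gripper_force: 50.0
```

```bash
cat > tr.py <<'E'
import sys,json
from h import *
# tr.py tray : fit tray and held thing (optional name x y: grasp in local mm, yaw) in top view
f=cam("top");g=cam("scene")
res=json.load(open("res.json"));v=f["pixels"][:,:,::-1].copy()
s=arm.get_state();p=s["eef_pos"]
print(np.round(p,4),np.round(s["ee_rot"],3))
u=proj(f,p)[0].astype(int)
a=np.clip(u-[100,75],0,[440,330]);cv2.imwrite("pics/"+sys.argv[1],cv2.resize(v[a[1]:a[1]+150,a[0]:a[0]+200],(800,600)))
E
python3 tr.py t_bar.png; python3 plan.py .546 -.377 .033 -1.512
```

```text
[ 0.5439 -0.3755  0.1174] [ 3.14e+00  1.00e-03 -1.51e+00]
now [ 0.5439 -0.3755  0.1174] [ 3.1397e+00  1.1000e-03 -1.5101e+00] w 0.0174 gf 50.0 F [ 0.4  0.8 -3. ] t 13.0 q6 0.37
 go [ 0.546 -0.377  0.033]: 4 rows x [0.02, -0.02, 0.84]
```

View pics/t_bar.png

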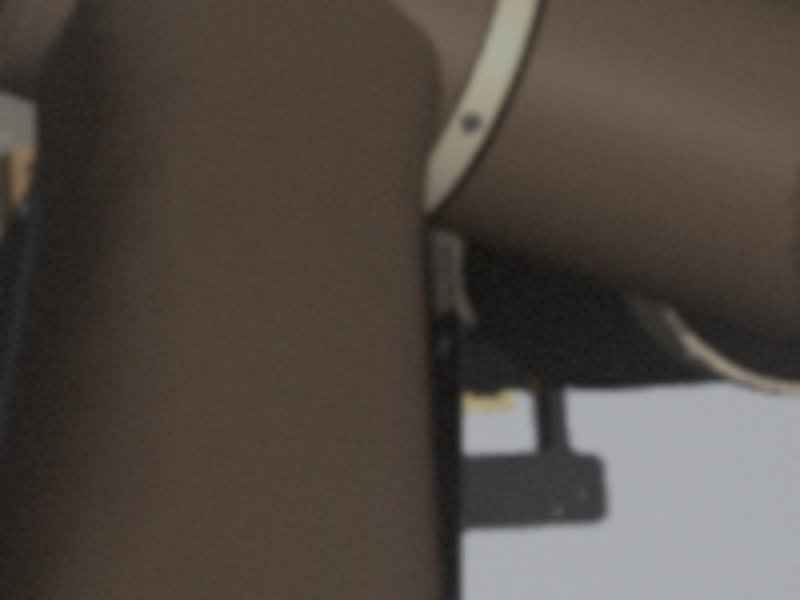

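The top view only shows the arm, so it hides the fit. The calibrated fit leaves ample clearance, so I'll lower and watch the force.

play_rows:
  travel:
    - [0.04, -0.02, 0.5]
    - [0.02, 0, 0.7]
    - [0, 0, 0.7]
    - [0, 0, 0.6]
    - [0, 0, 0.4]
    - [0, 0, 0.2]
    - [0, 0, 0]
  twist: [0, 0, 0, 0, 0, 0, 0]

```text
t: 13.88
eef_pos: [0.5452, -0.3772, 0.0409]
ee_rot: [3.141, 0.0, -1.511]
force: [-0.9, -0.2, -3.6]
width: 0.0173
gripper_force: 50.0
```

play_rows:
  travel:
    - [0, 0, 0.06]
    - [0, 0, 0.06]
    - [0, 0, 0]
  twist: [0, 0, 0]

```text
t: 14.25
eef_pos: [0.5452, -0.3773, 0.0382]
ee_rot: [-3.141, -0.0, -1.511]
force: [-0.7, -0.0, -4.1]
width: 0.017
gripper_force: 50.0
```

play_rows:
  travel:
    - [0, 0, 0.06]
    - [0, 0, 0.06]
    - [0, 0, 0]
  twist: [0, 0, 0]

```text
t: 14.62
eef_pos: [0.5451, -0.3772, 0.0349]
ee_rot: [3.141, 0.0, -1.511]
force: [-0.5, 0.7, -3.7]
width: 0.0176
gripper_force: 50.0
```

play_rows:
  travel:
    - [0, 0, 0.06]
    - [0, 0, 0]
  twist: [0, 0]

```text
t: 14.88
eef_pos: [0.5452, -0.3773, 0.0335]
ee_rot: [-3.142, 0.0, -1.511]
force: [0.5, 0.3, -3.4]
width: 0.0171
gripper_force: 50.0
```

play_rows:
  travel:
    - [0, 0, 0.06]
    - [0, 0, 0]
  twist: [0, 0]

```text
t: 15.12
eef_pos: [0.5454, -0.3773, 0.0323]
ee_rot: [-3.141, -0.0, -1.511]
force: [0.1, 0.5, -2.3]
width: 0.0173
gripper_force: 50.0
```

play_rows:
  travel:
    - [0, 0, 0.04]
    - [0, 0, 0]
  twist: [0, 0]

```text
t: 15.38
eef_pos: [0.5454, -0.3774, 0.0322]
ee_rot: [-3.141, -0.001, -1.51]
force: [-1.9, 0.7, 5.7]
width: 0.017
gripper_force: 50.0
```

play_rows:
  travel:
    - [0, 0, 0]
    - [0, 0, 0]
    - [0, 0, 0]
    - [0, 0, -0.2]
    - [0, 0, -0.6]
    - [0, 0, -0.9]
    - [0, 0, -0.9]
    - [0, 0, -0.9]
  twist: [0, 0, 0, 0, 0, 0, 0, 0]
  fingers: 0.3

```text
t: 16.38
eef_pos: [0.5454, -0.3774, 0.1206]
ee_rot: [-3.141, -0.001, -1.511]
force: [0.2, -0.2, -0.3]
width: 0.0265
gripper_force: 0.0
```

play_rows:
  travel:
    - [0, 0, -0.9]
    - [0, 0, -0.9]
    - [0, 0, -0.9]
    - [0, 0, -0.5]
    - [0, 0, 0]
  twist: [0, 0, 0, 0, 0]

```text
t: 17.0
eef_pos: [0.5456, -0.3774, 0.2]
ee_rot: [-3.139, -0.001, -1.511]
force: [-0.6, 0.0, 0.5]
width: 0.0262
gripper_force: 0.0
```

```bash
python3 plan.py .4569 .1107 .2 -.113
```

```text
now [ 0.5456 -0.3774  0.2   ] [-3.1394e+00 -1.0000e-03 -1.5108e+00] w 0.0262 gf 0.0 F [-0.6  0.   0.5] t 17.0 q6 0.37
 turn: 11 rows x -0.85
 go [0.4569 0.1107 0.2   ]: 20 rows x [-0.29, -0.95, 0.0]
```

play_rows:
  travel:
    - [0, 0, 0]
    - [0, 0, 0]
    - [0, 0, 0]
    - [0, 0, 0]
    - [0, 0, 0]
    - [0, 0, 0]
    - [0, 0, 0]
    - [0, 0, 0]
  twist: [-0.85, -0.85, -0.85, -0.85, -0.85, -0.85, -0.85, -0.85]

```text
t: 18.0
eef_pos: [0.5447, -0.377, 0.1972]
ee_rot: [3.142, 0.002, -0.487]
force: [0.1, -0.6, 0.5]
width: 0.0265
gripper_force: 0.0
```

play_rows:
  travel:
    - [0, 0, 0]
    - [0, 0, 0]
    - [0, 0, 0]
    - [-0.29, -0.95, 0]
    - [-0.29, -0.95, 0]
    - [-0.29, -0.95, 0]
    - [-0.29, -0.95, 0]
    - [-0.29, -0.95, 0]
  twist: [-0.85, -0.85, -0.85, 0, 0, 0, 0, 0]
  fingers: 0.25

```text
t: 19.0
eef_pos: [0.5212, -0.2543, 0.1974]
ee_rot: [-3.141, 0.002, -0.109]
force: [0.3, -0.3, 0.3]
width: 0.0217
gripper_force: 0.0
```

play_rows:
  travel:
    - [-0.29, -0.95, 0]
    - [-0.29, -0.95, 0]
    - [-0.29, -0.95, 0]
    - [-0.29, -0.95, 0]
    - [-0.29, -0.95, 0]
    - [-0.29, -0.95, 0]
    - [-0.29, -0.95, 0]
    - [-0.29, -0.95, 0]
  twist: [0, 0, 0, 0, 0, 0, 0, 0]

```text
t: 20.0
eef_pos: [0.4841, -0.0594, 0.1977]
ee_rot: [3.141, 0.001, -0.108]
force: [-0.3, 0.7, -0.5]
width: 0.0219
gripper_force: 0.0
```

play_rows:
  travel:
    - [-0.29, -0.95, 0]
    - [-0.29, -0.95, 0]
    - [-0.29, -0.95, 0]
    - [-0.29, -0.95, 0]
    - [-0.29, -0.95, 0]
    - [-0.29, -0.95, 0]
    - [-0.29, -0.95, 0]
    - [0, 0, 0]
  twist: [0, 0, 0, 0, 0, 0, 0, 0]

```text
t: 21.0
eef_pos: [0.4518, 0.1115, 0.1978]
ee_rot: [3.141, 0.001, -0.106]
force: [-0.2, -0.7, 0.1]
width: 0.0218
gripper_force: 0.0
```

```bash
python3 w.py g_clamp_a w_ga.png; python3 plan.py
python3 - <<'E'
from h import *
f=cam("top");cv2.imwrite("pics/t1.png",f["pixels"][:,:,::-1])
E
```

```text
expected px [280. 232.] [(0.7, [284.0, 231.0, 85.0, 119.0]), (0.67, [442.0, 194.0, 104.0, 147.0])]
wrist fit [ 0.4389  0.137   0.     -0.1064] cost 0.137 prior [ 0.4411  0.1402 -0.0039 -0.1131]
now [0.452  0.1104 0.1979] [ 3.1408e+00  1.0000e-03 -1.0760e-01] w 0.0219 gf 0.0 F [-0.  -0.6  0.3] t 21.1 q6 0.8
```

View pics/w_ga.png

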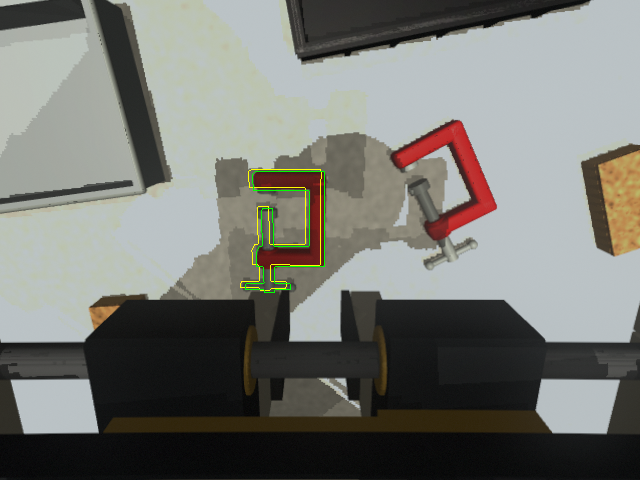

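View pics/t1.png

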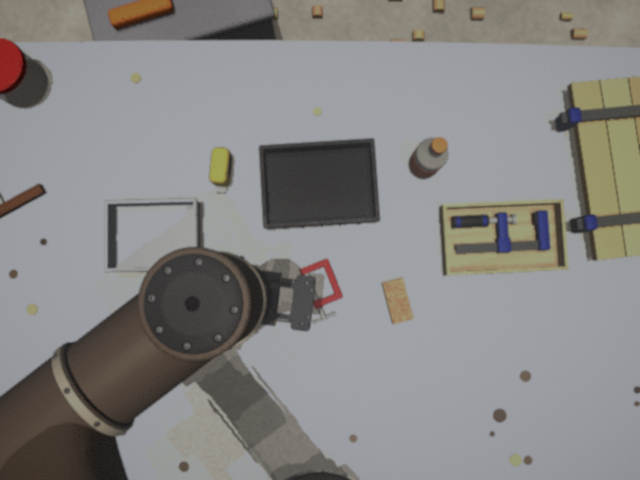

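The bar clamp lies flat inside the plywood tray, at (500,235) in the top view. In the wrist view the model overlay matches G-clamp A, with its spine at columns 307–323. Descending on it.

play_rows:
  travel:
    - [0.16, 0.02, 0.6]
    - [0, 0, 0.9]
    - [0, 0, 0.9]
    - [0, 0, 0.9]
    - [0, 0, 0.9]
    - [0, 0, 0.9]
    - [0, 0, 0.9]
    - [0, 0, 0.5]
  twist: [0, 0, 0, 0, 0, 0, 0, 0]

```text
t: 22.15
eef_pos: [0.4556, 0.1085, 0.0342]
ee_rot: [3.14, 0.002, -0.109]
force: [-0.2, 0.3, 0.5]
width: 0.0218
gripper_force: 0.0
```

play_rows:
  travel:
    - [0, 0, 0.3]
    - [0, 0, 0.15]
    - [0, 0, 0]
  twist: [0, 0, 0]

```text
t: 22.52
eef_pos: [0.4565, 0.1098, 0.025]
ee_rot: [-3.141, -0.0, -0.108]
force: [0.7, 0.1, 0.2]
width: 0.0222
gripper_force: 0.0
```

play_rows:
  travel:
    - [0, 0, 0]
    - [0, 0, 0]
    - [0, 0, 0]
    - [0, 0, 0]
  twist: [0, 0, 0, 0]
  fingers: 0

```text
t: 23.02
eef_pos: [0.4566, 0.1099, 0.0253]
ee_rot: [-3.141, -0.001, -0.108]
force: [-0.5, 0.1, 5.8]
width: 0.0124
gripper_force: 50.0
```

play_rows:
  travel:
    - [0, 0, -0.3]
    - [0, 0, -0.6]
    - [0, 0, -0.6]
    - [0, 0, -0.6]
    - [0, 0, -0.6]
    - [0, 0, -0.6]
    - [0, 0, -0.6]
    - [0, 0, 0]
  twist: [0, 0, 0, 0, 0, 0, 0, 0]

```text
t: 24.02
eef_pos: [0.4567, 0.11, 0.1233]
ee_rot: [-3.14, -0.002, -0.108]
force: [0.5, 0.3, -2.8]
width: 0.0127
gripper_force: 50.0
```

```bash
python3 plan.py .676 .0334 .115 .068;python3 - <<'E'
from h import *
f=wristcam();cv2.imwrite("pics/w_ga2.png",f["pixels"][:,:,::-1])
E
```

```text
now [0.4567 0.11   0.1233] [-3.140e+00 -1.500e-03 -1.083e-01] w 0.0127 gf 50.0 F [ 0.5  0.3 -2.8] t 24.02 q6 0.81
 turn: 2 rows x -0.59
 go [0.676  0.0334 0.115 ]: 9 rows x [0.95, 0.41, 0.04]
```

View pics/w_ga2.png

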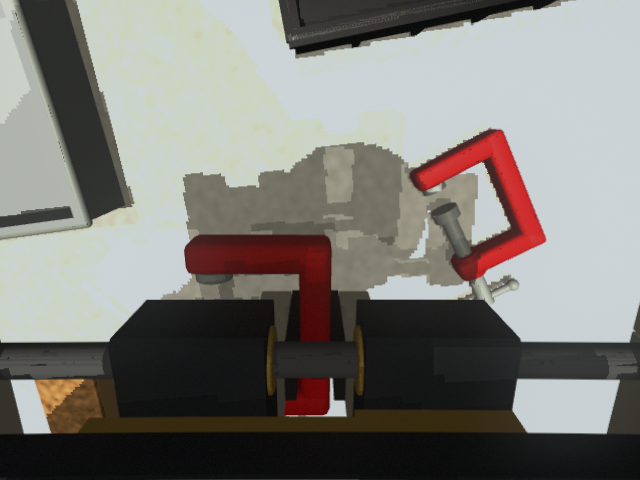

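G-clamp A is held level, its spine at columns 300–330 in the wrist view. On to the bin.

play_rows:
  travel:
    - [0, 0, 0]
    - [0, 0, 0]
    - [0.95, 0.41, 0.04]
    - [0.95, 0.41, 0.04]
    - [0.95, 0.41, 0.04]
    - [0.95, 0.41, 0.04]
    - [0.95, 0.41, 0.04]
    - [0.95, 0.41, 0.04]
  twist: [-0.59, -0.59, 0, 0, 0, 0, 0, 0]

```text
t: 25.08
eef_pos: [0.6027, 0.0576, 0.1148]
ee_rot: [3.141, 0.002, 0.068]
force: [0.2, 0.4, -1.5]
width: 0.0123
gripper_force: 50.0
```

play_rows:
  travel:
    - [0.95, 0.41, 0.04]
    - [0.95, 0.41, 0.04]
    - [0.95, 0.41, 0.04]
    - [0, 0, 0]
  twist: [0, 0, 0, 0]

```text
t: 25.58
eef_pos: [0.6763, 0.0315, 0.1111]
ee_rot: [3.141, 0.002, 0.067]
force: [-2.1, 0.1, -2.0]
width: 0.0125
gripper_force: 50.0
```

```bash
python3 plan.py .676 .0334 .034 .068
```

```text
now [0.6763 0.0315 0.1111] [3.1411e+00 2.4000e-03 6.7300e-02] w 0.0125 gf 50.0 F [-2.1  0.1 -2. ] t 25.57 q6 1.3
 go [0.676  0.0334 0.034 ]: 4 rows x [-0.0, -0.02, 0.77]
```

play_rows:
  travel:
    - [0, -0.07, 0.5]
    - [0, 0, 0.7]
    - [0, 0, 0.7]
    - [0, 0, 0.6]
    - [0, 0, 0.4]
    - [0, 0, 0.15]
    - [0, 0, 0]
  twist: [0, 0, 0, 0, 0, 0, 0]

```text
t: 26.45
eef_pos: [0.6759, 0.0341, 0.0371]
ee_rot: [3.142, -0.0, 0.069]
force: [-0.4, 0.9, -2.2]
width: 0.0124
gripper_force: 50.0
```

play_rows:
  travel:
    - [0, 0, 0.06]
    - [0, 0, 0]
  twist: [0, 0]

```text
t: 26.7
eef_pos: [0.676, 0.0342, 0.036]
ee_rot: [-3.141, -0.001, 0.069]
force: [-0.6, 0.2, -2.8]
width: 0.0126
gripper_force: 50.0
```

play_rows:
  travel:
    - [0, 0, 0.06]
    - [0, 0, 0.06]
    - [0, 0, 0]
  twist: [0, 0, 0]

```text
t: 27.08
eef_pos: [0.6756, 0.0341, 0.0324]
ee_rot: [3.142, 0.0, 0.069]
force: [-0.7, 0.0, -2.8]
width: 0.0125
gripper_force: 50.0
```

play_rows:
  travel:
    - [0, 0, 0.06]
    - [0, 0, 0]
  twist: [0, 0]

```text
t: 27.32
eef_pos: [0.6756, 0.0341, 0.0309]
ee_rot: [3.142, 0.0, 0.069]
force: [-0.2, -0.5, -2.7]
width: 0.0122
gripper_force: 50.0
```

play_rows:
  travel:
    - [0, 0, 0.06]
    - [0, 0, 0]
  twist: [0, 0]

```text
t: 27.58
eef_pos: [0.6759, 0.0341, 0.0304]
ee_rot: [3.141, -0.0, 0.069]
force: [-2.8, 0.3, 4.6]
width: 0.0122
gripper_force: 50.0
```

play_rows:
  travel:
    - [0, 0, 0]
    - [0, 0, 0]
    - [0, 0, 0]
    - [0, 0, -0.2]
    - [0, 0, -0.6]
    - [0, 0, -0.9]
    - [0, 0, -0.9]
    - [0, 0, -0.9]
  twist: [0, 0, 0, 0, 0, 0, 0, 0]
  fingers: 0.25

```text
t: 28.58
eef_pos: [0.676, 0.0341, 0.1192]
ee_rot: [-3.141, -0.001, 0.069]
force: [-0.3, 0.5, -0.4]
width: 0.0219
gripper_force: 0.0
```

play_rows:
  travel:
    - [0, 0, -0.9]
    - [0, 0, -0.9]
    - [0, 0, -0.9]
    - [0, 0, -0.5]
    - [0, 0, 0]
  twist: [0, 0, 0, 0, 0]

```text
t: 29.2
eef_pos: [0.6762, 0.0342, 0.1985]
ee_rot: [-3.141, -0.002, 0.069]
force: [-0.8, -0.1, -0.6]
width: 0.0218
gripper_force: 0.0
```

```bash
python3 plan.py .4868 -.0136 .2 .406
```

```text
now [0.6762 0.0342 0.1985] [-3.141e+00 -2.400e-03  6.870e-02] w 0.0218 gf 0.0 F [-0.8 -0.1 -0.6] t 29.2 q6 1.3
 turn: 3 rows x -0.75
 go [ 0.4868 -0.0136  0.2   ]: 8 rows x [-0.96, -0.15, -0.01]
```

play_rows:
  travel:
    - [0, 0, 0]
    - [0, 0, 0]
    - [0, 0, 0]
    - [-0.96, -0.15, 0]
    - [-0.96, -0.15, 0]
    - [-0.96, -0.15, 0]
    - [-0.96, -0.15, 0]
    - [-0.96, -0.15, 0]
  twist: [-0.75, -0.75, -0.75, 0, 0, 0, 0, 0]

```text
t: 30.2
eef_pos: [0.5567, 0.0036, 0.196]
ee_rot: [-3.141, 0.002, 0.406]
force: [-0.2, 0.2, -0.1]
width: 0.0218
gripper_force: 0.0
```

play_rows:
  travel:
    - [-0.96, -0.15, 0]
    - [-0.96, -0.15, 0]
    - [-0.96, -0.15, 0]
    - [0, 0, 0]
    - [0, 0, 0]
  twist: [0, 0, 0, 0, 0]

```text
t: 30.82
eef_pos: [0.4878, -0.0141, 0.1968]
ee_rot: [3.142, 0.0, 0.406]
force: [-0.1, -0.1, -0.1]
width: 0.0215
gripper_force: 0.0
```

```bash
python3 w.py g_clamp_b w_gb.png; python3 plan.py
```

```text
expected px [280. 238.] [(0.76, [280.0, 238.0, 83.0, 118.0]), (0.72, [295.0, 23.0, 114.0, 46.0])]
wrist fit [0.4564 0.0018 0.     0.3946] cost 0.162 prior [ 0.4585  0.0042 -0.0024  0.4061]
now [ 0.488  -0.0141  0.1968] [3.1415e+00 4.0000e-04 4.0630e-01] w 0.0213 gf 0.0 F [0.3 0.4 0. ] t 30.93 q6 1.6
```

View pics/w_gb.png

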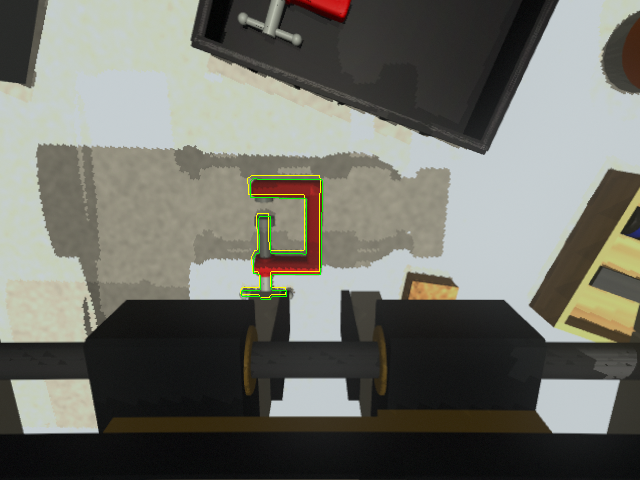

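The overlay matches G-clamp B, and G-clamp A is lying in the bin. Descending.

play_rows:
  travel:
    - [-0.1, 0, 0.6]
    - [0, 0, 0.9]
    - [0, 0, 0.9]
    - [0, 0, 0.9]
    - [0, 0, 0.9]
    - [0, 0, 0.9]
    - [0, 0, 0.9]
    - [0, 0, 0.5]
  twist: [0, 0, 0, 0, 0, 0, 0, 0]

```text
t: 31.92
eef_pos: [0.4842, -0.0156, 0.0326]
ee_rot: [-3.141, 0.003, 0.406]
force: [-0.5, -1.1, 0.3]
width: 0.0218
gripper_force: 0.0
```

play_rows:
  travel:
    - [0, 0, 0.25]
    - [0, 0, 0.12]
    - [0, 0, 0]
  twist: [0, 0, 0]

```text
t: 32.3
eef_pos: [0.4855, -0.0151, 0.0256]
ee_rot: [3.142, -0.001, 0.406]
force: [-0.8, -0.5, 0.4]
width: 0.022
gripper_force: 0.0
```

play_rows:
  travel:
    - [0, 0, 0]
    - [0, 0, 0]
    - [0, 0, 0]
    - [0, 0, 0]
  twist: [0, 0, 0, 0]
  fingers: 0

```text
t: 32.8
eef_pos: [0.4856, -0.015, 0.0258]
ee_rot: [3.141, -0.001, 0.406]
force: [-2.0, 1.5, 4.5]
width: 0.0123
gripper_force: 50.0
```

play_rows:
  travel:
    - [0, 0, -0.3]
    - [0, 0, -0.6]
    - [0, 0, -0.6]
    - [0, 0, -0.6]
    - [0, 0, -0.6]
    - [0, 0, -0.6]
    - [0, 0, -0.6]
    - [0, 0, 0]
  twist: [0, 0, 0, 0, 0, 0, 0, 0]

```text
t: 33.8
eef_pos: [0.4856, -0.0151, 0.1237]
ee_rot: [3.142, -0.002, 0.406]
force: [-0.7, 0.1, -3.2]
width: 0.0123
gripper_force: 50.0
```

```bash
python3 plan.py .6812 -.0435 .115 .068
python3 - <<'E'
from h import *
f=cam("scene");g=cam("top")
# glue: base from scene extent bottom and mid columns, cap from both views
for c,F in(("scene",f),("top",g)):
    D=models.boxes_of("glue",c);e=D[0]["extent"] if D else None
    if e is None: print(c,D);continue
    print(c,np.round(e),"base z0 near edge",np.round(plane(F,(e[0],e[1]+e[3]/2),0),3),"top z.165",np.round(plane(F,(e[0],e[1]-e[3]/2),.165),3))
E
```

```text
now [ 0.4856 -0.0151  0.1237] [ 3.1416e+00 -1.9000e-03  4.0610e-01] w 0.0123 gf 50.0 F [-0.7  0.1 -3.2] t 33.8 q6 1.6
 turn: 3 rows x 0.75
 go [ 0.6812 -0.0435  0.115 ]: 8 rows x [0.97, 0.21, 0.05]
scene [297. 336.  42.  91.] base z0 near edge [ 0.721 -0.207  0.   ] top z.165 [ 0.697 -0.181  0.165]
top [429. 159.  35.  44.] base z0 near edge [ 0.67  -0.201  0.   ] top z.165 [ 0.713 -0.171  0.165]
```

Glue is confirmed at about (0.70, −0.187). The gripper body will reach only y ≈ −0.14, leaving about 20 mm clear.

play_rows:
  travel:
    - [0, 0, 0]
    - [0, 0, 0]
    - [0, 0, 0]
    - [0.97, 0.21, 0.03]
    - [0.97, 0.21, 0.03]
    - [0.97, 0.21, 0.03]
    - [0.97, 0.21, 0.03]
    - [0.97, 0.21, 0.03]
  twist: [0.75, 0.75, 0.75, 0, 0, 0, 0, 0]

```text
t: 35.0
eef_pos: [0.6083, -0.0333, 0.1178]
ee_rot: [3.141, 0.002, 0.069]
force: [0.1, 0.4, -2.5]
width: 0.0119
gripper_force: 50.0
```

play_rows:
  travel:
    - [0.97, 0.21, 0.03]
    - [0.97, 0.21, 0.03]
    - [0.97, 0.21, 0.03]
    - [0, 0, 0]
    - [0, 0, 0]
  twist: [0, 0, 0, 0, 0]

```text
t: 35.62
eef_pos: [0.6807, -0.0439, 0.1155]
ee_rot: [3.142, 0.002, 0.068]
force: [-0.2, 0.0, -2.9]
width: 0.0123
gripper_force: 50.0
```

```bash
python3 plan.py .6812 -.0435 .034 .068
```

```text
now [ 0.6807 -0.0439  0.1155] [3.1415e+00 2.3000e-03 6.8400e-02] w 0.0123 gf 50.0 F [-0.2  0.  -2.9] t 35.62 q6 1.42
 go [ 0.6812 -0.0435  0.034 ]: 4 rows x [0.01, -0.0, 0.82]
```

play_rows:
  travel:
    - [0.02, 0, 0.5]
    - [0, 0, 0.7]
    - [0, 0, 0.7]
    - [0, 0, 0.6]
    - [0, 0, 0.4]
    - [0, 0, 0.25]
    - [0, 0, 0.1]
    - [0, 0, 0]
  twist: [0, 0, 0, 0, 0, 0, 0, 0]

```text
t: 36.62
eef_pos: [0.6824, -0.0437, 0.0358]
ee_rot: [-3.142, -0.0, 0.069]
force: [-0.3, 0.7, -2.2]
width: 0.0119
gripper_force: 50.0
```

play_rows:
  travel:
    - [0, 0, 0.06]
    - [0, 0, 0]
  twist: [0, 0]

```text
t: 36.88
eef_pos: [0.6823, -0.0437, 0.0343]
ee_rot: [-3.142, -0.0, 0.069]
force: [-0.2, 0.4, -2.9]
width: 0.0126
gripper_force: 50.0
```

play_rows:
  travel:
    - [0, 0, 0.06]
    - [0, 0, 0.06]
    - [0, 0, 0]
  twist: [0, 0, 0]

```text
t: 37.25
eef_pos: [0.6822, -0.0437, 0.031]
ee_rot: [3.142, 0.0, 0.069]
force: [0.1, -0.3, -2.8]
width: 0.0126
gripper_force: 50.0
```

play_rows:
  travel:
    - [0, 0, 0.05]
    - [0, 0, 0]
  twist: [0, 0]

```text
t: 37.5
eef_pos: [0.6823, -0.0437, 0.0309]
ee_rot: [3.141, -0.0, 0.069]
force: [-3.5, 0.1, 5.3]
width: 0.0123
gripper_force: 50.0
```

play_rows:
  travel:
    - [0, 0, 0]
    - [0, 0, 0]
    - [0, 0, 0]
    - [0, 0, -0.2]
    - [0, 0, -0.6]
    - [0, 0, -0.9]
    - [0, 0, -0.9]
    - [0, 0, -0.9]
  twist: [0, 0, 0, 0, 0, 0, 0, 0]
  fingers: 0.25

```text
t: 38.5
eef_pos: [0.6825, -0.0438, 0.1194]
ee_rot: [3.142, -0.001, 0.069]
force: [0.2, -0.2, -0.1]
width: 0.0217
gripper_force: 0.0
```

play_rows:
  travel:
    - [0, 0, -0.9]
    - [0, 0, -0.9]
    - [0, 0, -0.9]
    - [0, 0, -0.5]
    - [0, 0, 0]
  twist: [0, 0, 0, 0, 0]

```text
t: 39.12
eef_pos: [0.6826, -0.0437, 0.1988]
ee_rot: [-3.141, -0.002, 0.069]
force: [-0.3, -0.5, -0.2]
width: 0.0218
gripper_force: 0.0
```

```bash
python3 plan.py .4419 -.139 .2 .244
```

```text
now [ 0.6826 -0.0437  0.1988] [-3.1413e+00 -2.4000e-03  6.8700e-02] w 0.0218 gf 0.0 F [-0.3 -0.5 -0.2] t 39.12 q6 1.42
 turn: 2 rows x -0.58
 go [ 0.4419 -0.139   0.2   ]: 11 rows x [-0.93, 0.12, -0.01]
```

play_rows:
  travel:
    - [0, 0, 0]
    - [0, 0, 0]
    - [-0.93, 0.12, 0]
    - [-0.93, 0.12, 0]
    - [-0.93, 0.12, 0]
    - [-0.93, 0.12, 0]
    - [-0.93, 0.12, 0]
    - [-0.93, 0.12, 0]
  twist: [-0.58, -0.58, 0, 0, 0, 0, 0, 0]
  fingers: 0.66

```text
t: 40.12
eef_pos: [0.5497, -0.095, 0.1962]
ee_rot: [-3.141, 0.002, 0.243]
force: [-0.0, 0.4, 0.5]
width: 0.0578
gripper_force: 0.0
```

play_rows:
  travel:
    - [-0.93, 0.12, 0]
    - [-0.93, 0.12, 0]
    - [-0.93, 0.12, 0]
    - [-0.93, 0.12, 0]
    - [-0.93, 0.12, 0]
    - [0, 0, 0]
    - [0, 0, 0]
  twist: [0, 0, 0, 0, 0, 0, 0]

```text
t: 41.0
eef_pos: [0.442, -0.1374, 0.1976]
ee_rot: [3.141, -0.001, 0.243]
force: [-0.3, 0.1, 0.3]
width: 0.0578
gripper_force: 0.0
```

```bash
python3 w.py pad_b w_pb.png; python3 plan.py
```

```text
expected px [315. 217.] [(0.75, [317.0, 220.0, 46.0, 100.0])]
wrist fit [ 0.4395 -0.1414  0.      0.2621] cost 0.032 prior [ 0.4419 -0.139  -0.0019  0.2442]
now [ 0.4423 -0.1372  0.1973] [ 3.1415e+00 -2.0000e-04  2.4280e-01] w 0.058 gf 0.0 F [0.8 0.  0.3] t 41.1 q6 1.69
```

View pics/w_pb.png

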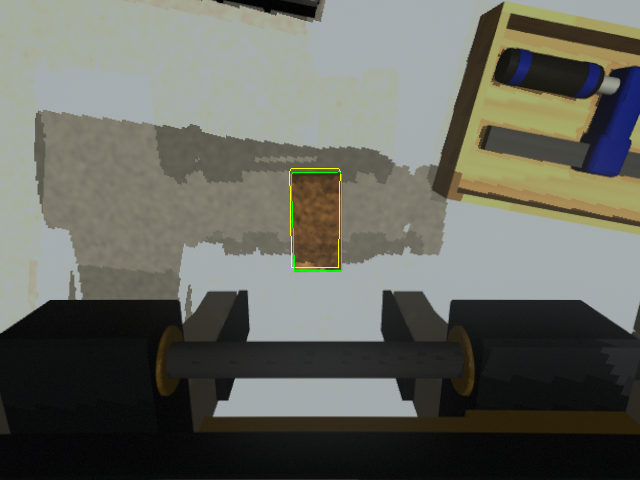

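The overlay matches pad B at columns 291–341. Grasping it with a gentler grip.

play_rows:
  travel:
    - [-0.1, 0.1, 0.6]
    - [0, 0, 0.9]
    - [0, 0, 0.9]
    - [0, 0, 0.9]
    - [0, 0, 0.9]
    - [0, 0, 0.9]
    - [0, 0, 0.9]
    - [0, 0, 0.5]
  twist: [0, 0, 0, 0, 0, 0, 0, 0]
  newtons: 25

```text
t: 42.1
eef_pos: [0.4389, -0.1404, 0.0329]
ee_rot: [-3.141, 0.003, 0.243]
force: [0.2, 0.0, 0.7]
width: 0.0576
gripper_force: 0.0
```

play_rows:
  travel:
    - [0, 0, 0.25]
    - [0, 0, 0.12]
    - [0, 0, 0]
  twist: [0, 0, 0]

```text
t: 42.48
eef_pos: [0.4403, -0.1403, 0.0258]
ee_rot: [3.141, -0.001, 0.243]
force: [-0.5, -0.2, 0.4]
width: 0.058
gripper_force: 0.0
```

play_rows:
  travel:
    - [0, 0, 0]
    - [0, 0, 0]
    - [0, 0, 0]
    - [0, 0, 0]
  twist: [0, 0, 0, 0]
  fingers: 0

```text
t: 42.98
eef_pos: [0.4403, -0.1403, 0.0259]
ee_rot: [3.141, -0.001, 0.243]
force: [-0.6, 0.6, 6.3]
width: 0.0394
gripper_force: 25.0
```

play_rows:
  travel:
    - [0, 0, -0.3]
    - [0, 0, -0.7]
    - [0, 0, -0.7]
    - [0, 0, -0.7]
    - [0, 0, -0.7]
    - [0, 0, -0.7]
    - [0, 0, -0.7]
    - [0, 0, 0]
  twist: [0, 0, 0, 0, 0, 0, 0, 0]

```text
t: 43.98
eef_pos: [0.4407, -0.1402, 0.1393]
ee_rot: [3.141, -0.003, 0.243]
force: [-0.3, 0.8, -1.3]
width: 0.0398
gripper_force: 25.0
```

```bash
python3 plan.py .5732 .2913 .12 .043
```

```text
now [ 0.4407 -0.1402  0.1393] [ 3.1412e+00 -2.7000e-03  2.4280e-01] w 0.0398 gf 25.0 F [-0.3  0.8 -1.3] t 43.98 q6 1.69
 turn: 2 rows x 0.67
 go [0.5732 0.2913 0.12  ]: 18 rows x [0.34, -0.95, 0.04]
```

play_rows:
  travel:
    - [0, 0, 0]
    - [0, 0, 0]
    - [0.34, -0.95, 0.04]
    - [0.34, -0.95, 0.04]
    - [0.34, -0.95, 0.04]
    - [0.34, -0.95, 0.04]
    - [0.34, -0.95, 0.04]
    - [0.34, -0.95, 0.04]
  twist: [0.67, 0.67, 0, 0, 0, 0, 0, 0]

```text
t: 44.98
eef_pos: [0.4846, 0.0049, 0.1312]
ee_rot: [3.141, 0.001, 0.042]
force: [0.2, 0.0, -0.2]
width: 0.0398
gripper_force: 25.0
```

play_rows:
  travel:
    - [0.34, -0.95, 0.03]
    - [0.34, -0.95, 0.03]
    - [0.34, -0.95, 0.03]
    - [0.34, -0.95, 0.03]
    - [0.34, -0.95, 0.03]
    - [0.34, -0.95, 0.03]
    - [0.34, -0.95, 0.03]
    - [0.34, -0.95, 0.03]
  twist: [0, 0, 0, 0, 0, 0, 0, 0]

```text
t: 45.98
eef_pos: [0.5455, 0.1985, 0.126]
ee_rot: [3.142, -0.0, 0.042]
force: [0.0, -0.2, -0.4]
width: 0.0398
gripper_force: 25.0
```

play_rows:
  travel:
    - [0.34, -0.95, 0.03]
    - [0.34, -0.95, 0.03]
    - [0.34, -0.95, 0.03]
    - [0.34, -0.95, 0.03]
    - [0, 0, 0]
    - [0, 0, 0]
  twist: [0, 0, 0, 0, 0, 0]

```text
t: 46.72
eef_pos: [0.5748, 0.2933, 0.1227]
ee_rot: [3.141, 0.001, 0.042]
force: [0.1, -0.8, -0.7]
width: 0.0397
gripper_force: 25.0
```

```bash
python3 plan.py .5732 .2913 .034 .043;python3 - <<'E'
from h import *
import json
r=json.load(open("res.json"));p=np.array(r["metal_tray"]);f=wristcam();v=f["pixels"][:,:,::-1].copy()
c,s=np.cos(p[3]),np.sin(p[3])
for hx,hy,z in((64,84,.05),(60,80,.004)):
    q=np.array([[hx,hy],[hx,-hy],[-hx,-hy],[-hx,hy]])/1000@np.array([[c,s],[-s,c]])+p[:2]
    u=proj(f,np.c_[q,np.full(4,z)]);cv2.polylines(v,[u.astype(np.int32)],True,(0,255,0),1)
cv2.imwrite("pics/w_mt.png",v)
E
```

```text
now [0.5748 0.2933 0.1227] [3.1411e+00 7.0000e-04 4.1700e-02] w 0.0397 gf 25.0 F [ 0.1 -0.8 -0.7] t 46.73 q6 0.84
 go [0.5732 0.2913 0.034 ]: 4 rows x [-0.02, 0.02, 0.89]
```

View pics/w_mt.png

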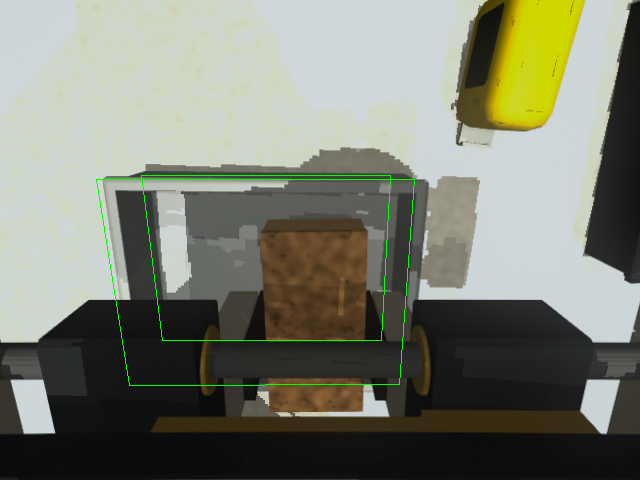

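The wrist view puts the tray rim at columns 104–427, about 4–6 mm further right than predicted. That's still inside the clearance, so I'll aim 1–2 mm toward −y and lower.

play_rows:
  travel:
    - [-0.06, 0.13, 0.5]
    - [0, 0, 0.7]
    - [0, 0, 0.7]
    - [0, 0, 0.7]
    - [0, 0, 0.5]
    - [0, 0, 0.25]
    - [0, 0, 0.1]
    - [0, 0, 0]
  twist: [0, 0, 0, 0, 0, 0, 0, 0]

```text
t: 47.78
eef_pos: [0.5739, 0.2901, 0.0371]
ee_rot: [-3.141, -0.0, 0.042]
force: [-0.4, 0.6, -0.7]
width: 0.0397
gripper_force: 25.0
```

play_rows:
  travel:
    - [0, 0, 0.06]
    - [0, 0, 0]
  twist: [0, 0]

```text
t: 48.02
eef_pos: [0.5738, 0.29, 0.0356]
ee_rot: [-3.141, -0.0, 0.042]
force: [0.6, 0.1, -0.6]
width: 0.0398
gripper_force: 25.0
```

play_rows:
  travel:
    - [0, 0, 0.06]
    - [0, 0, 0.06]
    - [0, 0, 0]
  twist: [0, 0, 0]

```text
t: 48.4
eef_pos: [0.5736, 0.2898, 0.0321]
ee_rot: [3.141, 0.0, 0.042]
force: [0.7, -0.6, -1.1]
width: 0.0394
gripper_force: 25.0
```

play_rows:
  travel:
    - [0, 0, 0.06]
    - [0, 0, 0]
  twist: [0, 0]

```text
t: 48.65
eef_pos: [0.5736, 0.2899, 0.0307]
ee_rot: [3.141, 0.0, 0.042]
force: [1.0, -0.1, -0.8]
width: 0.0397
gripper_force: 25.0
```

play_rows:
  travel:
    - [0, 0, 0.04]
    - [0, 0, 0]
  twist: [0, 0]

```text
t: 48.9
eef_pos: [0.5738, 0.29, 0.03]
ee_rot: [-3.141, -0.0, 0.042]
force: [-1.2, -0.5, 0.9]
width: 0.0393
gripper_force: 25.0
```

play_rows:
  travel:
    - [0, 0, 0]
    - [0, 0, 0]
    - [0, 0, 0]
    - [0, 0, -0.2]
    - [0, 0, -0.6]
    - [0, 0, -0.9]
    - [0, 0, -0.9]
    - [0, 0, -0.9]
  twist: [0, 0, 0, 0, 0, 0, 0, 0]
  fingers: 0.52

```text
t: 49.9
eef_pos: [0.5739, 0.2901, 0.1194]
ee_rot: [-3.141, -0.001, 0.042]
force: [0.3, 1.2, -0.4]
width: 0.0452
gripper_force: 0.0
```

play_rows:
  travel:
    - [0, 0, -0.9]
    - [0, 0, -0.9]
    - [0, 0, -0.9]
    - [0, 0, -0.5]
    - [0, 0, 0]
  twist: [0, 0, 0, 0, 0]

```text
t: 50.52
eef_pos: [0.5741, 0.2902, 0.1987]
ee_rot: [-3.14, -0.002, 0.042]
force: [-0.6, 0.1, -0.3]
width: 0.0454
gripper_force: 0.0
```

```bash
python3 plan.py .334 .298 .2 -.034
```

```text
now [0.5741 0.2902 0.1987] [-3.1401e+00 -1.8000e-03  4.1700e-02] w 0.0454 gf 0.0 F [-0.6  0.1 -0.3] t 50.52 q6 0.84
 turn: 1 rows x 0.50
 go [0.334 0.298 0.2  ]: 10 rows x [-0.96, 0.0, -0.01]
```

play_rows:
  travel:
    - [0, 0, 0]
    - [-0.96, 0, 0]
    - [-0.96, 0, 0]
    - [-0.96, 0, 0]
    - [-0.96, 0, 0]
    - [-0.96, 0, 0]
    - [-0.96, 0, 0]
    - [-0.96, 0, 0]
  twist: [0.5, 0, 0, 0, 0, 0, 0, 0]
  fingers: 0.66

```text
t: 51.52
eef_pos: [0.4046, 0.295, 0.1964]
ee_rot: [3.14, 0.001, -0.034]
force: [-0.8, 0.4, 0.4]
width: 0.058
gripper_force: 0.0
```

play_rows:
  travel:
    - [-0.96, 0, 0]
    - [-0.96, 0, 0]
    - [-0.96, 0, 0]
    - [0, 0, 0]
    - [0, 0, 0]
  twist: [0, 0, 0, 0, 0]

```text
t: 52.15
eef_pos: [0.3339, 0.2979, 0.197]
ee_rot: [3.141, 0.0, -0.033]
force: [-0.1, -0.0, 0.1]
width: 0.058
gripper_force: 0.0
```

```bash
python3 w.py pad_a w_pa.png; python3 plan.py
```

```text
expected px [312. 190.] [(0.9, [319.0, 194.0, 53.0, 104.0])]
wrist fit [ 0.3557  0.2935  0.     -0.0416] cost 0.02 prior [ 0.3568  0.2976 -0.0041 -0.0342]
now [0.3342 0.2979 0.197 ] [ 3.141e+00  2.000e-04 -3.370e-02] w 0.0579 gf 0.0 F [-0.1  0.5 -0.7] t 52.25 q6 0.37
```

View pics/w_pa.png

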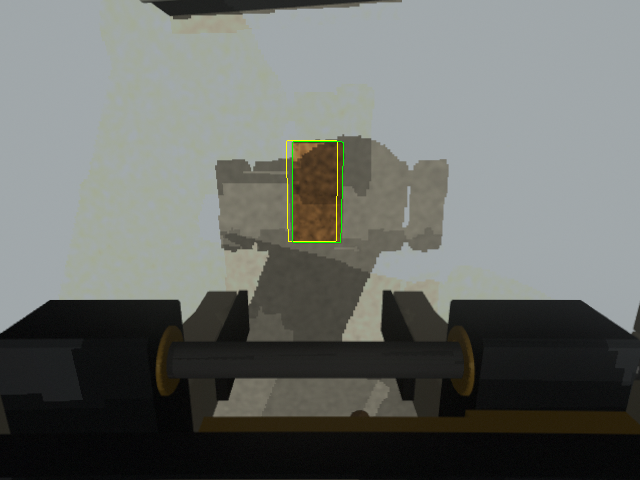

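The overlay matches pad A at columns 290–342. Grasping it 25 mm behind centre so the inner finger clears pad B in the tray.

play_rows:
  travel:
    - [-0.12, 0.09, 0.6]
    - [0, 0, 0.9]
    - [0, 0, 0.9]
    - [0, 0, 0.9]
    - [0, 0, 0.9]
    - [0, 0, 0.9]
    - [0, 0, 0.9]
    - [0, 0, 0.5]
  twist: [0, 0, 0, 0, 0, 0, 0, 0]

```text
t: 53.25
eef_pos: [0.331, 0.2952, 0.0335]
ee_rot: [3.14, 0.001, -0.034]
force: [0.1, 0.7, 1.1]
width: 0.0579
gripper_force: 0.0
```

play_rows:
  travel:
    - [0, 0, 0.25]
    - [0, 0, 0.12]
    - [0, 0, 0]
  twist: [0, 0, 0]

```text
t: 53.62
eef_pos: [0.3309, 0.296, 0.0258]
ee_rot: [-3.141, -0.0, -0.033]
force: [0.4, 0.1, 0.6]
width: 0.058
gripper_force: 0.0
```

play_rows:
  travel:
    - [0, 0, 0]
    - [0, 0, 0]
    - [0, 0, 0]
    - [0, 0, 0]
  twist: [0, 0, 0, 0]
  fingers: 0
  newtons: 30

```text
t: 54.12
eef_pos: [0.3308, 0.296, 0.0259]
ee_rot: [-3.141, -0.0, -0.033]
force: [-1.8, -0.3, 5.3]
width: 0.0397
gripper_force: 30.0
```

play_rows:
  travel:
    - [0, 0, -0.3]
    - [0, 0, -0.7]
    - [0, 0, -0.7]
    - [0, 0, -0.7]
    - [0, 0, -0.7]
    - [0, 0, -0.7]
    - [0, 0, -0.7]
    - [0, 0, 0]
  twist: [0, 0, 0, 0, 0, 0, 0, 0]

```text
t: 55.12
eef_pos: [0.3311, 0.2964, 0.1393]
ee_rot: [-3.139, -0.001, -0.033]
force: [0.7, 0.4, -0.7]
width: 0.0395
gripper_force: 30.0
```

```bash
python3 plan.py .5173 .3457 .13 .042
```

```text
now [0.3311 0.2964 0.1393] [-3.139e+00 -1.100e-03 -3.320e-02] w 0.0395 gf 30.0 F [ 0.7  0.4 -0.7] t 55.12 q6 0.36
 turn: 1 rows x -0.50
 go [0.5173 0.3457 0.13  ]: 8 rows x [0.94, -0.21, 0.05]
```

play_rows:
  travel:
    - [0, 0, 0]
    - [0.94, -0.21, 0.04]
    - [0.94, -0.21, 0.04]
    - [0.94, -0.21, 0.04]
    - [0.94, -0.21, 0.04]
    - [0.94, -0.21, 0.04]
    - [0.94, -0.21, 0.04]
    - [0.94, -0.21, 0.04]
  twist: [-0.5, 0, 0, 0, 0, 0, 0, 0]

```text
t: 56.12
eef_pos: [0.4939, 0.3391, 0.1298]
ee_rot: [3.14, 0.001, 0.041]
force: [0.2, 0.0, 0.3]
width: 0.0396
gripper_force: 30.0
```

play_rows:
  travel:
    - [0.94, -0.21, 0.04]
    - [0, 0, 0]
    - [0, 0, 0]
    - [0, 0, 0]
  twist: [0, 0, 0, 0]

```text
t: 56.62
eef_pos: [0.5161, 0.3453, 0.1299]
ee_rot: [3.141, 0.0, 0.042]
force: [0.2, -0.5, 0.5]
width: 0.0399
gripper_force: 30.0
```

```bash
python3 plan.py .5173 .3457 .034 .042;python3 - <<'E'
from h import *
f=wristcam();cv2.imwrite("pics/w_mt2.png",f["pixels"][:,:,::-1])
E
```

```text
now [0.5161 0.3453 0.1299] [3.1413e+00 5.0000e-04 4.1900e-02] w 0.0399 gf 30.0 F [ 0.2 -0.5  0.5] t 56.62 q6 0.71
 go [0.5173 0.3457 0.034 ]: 4 rows x [0.01, -0.0, 0.96]
```

View pics/w_mt2.png

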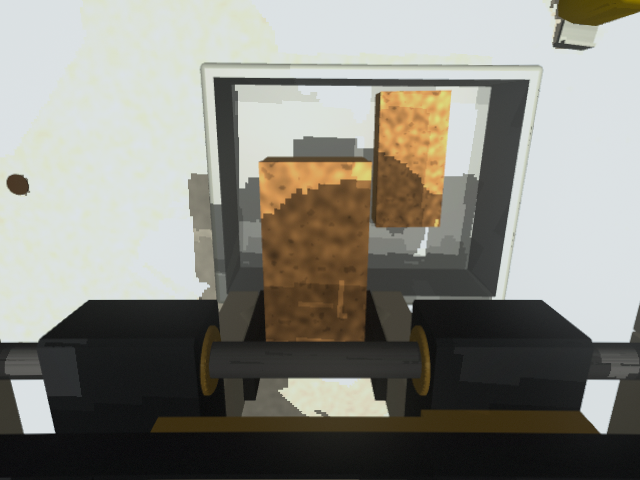

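Pad B lies flat in the tray (columns 375–449) with space on every side. Pad A goes to its left, and its x offset clears the fingers. Lowering.

play_rows:
  travel:
    - [0.05, -0.03, 0.5]
    - [0, 0, 0.7]
    - [0, 0, 0.7]
    - [0, 0, 0.7]
    - [0, 0, 0.6]
    - [0, 0, 0.4]
    - [0, 0, 0.15]
    - [0, 0, 0]
  twist: [0, 0, 0, 0, 0, 0, 0, 0]

```text
t: 57.68
eef_pos: [0.5181, 0.3464, 0.0363]
ee_rot: [3.142, -0.0, 0.042]
force: [0.3, -0.3, -0.2]
width: 0.0394
gripper_force: 30.0
```

play_rows:
  travel:
    - [0, 0, 0.06]
    - [0, 0, 0]
  twist: [0, 0]

```text
t: 57.92
eef_pos: [0.5182, 0.3465, 0.0352]
ee_rot: [-3.141, -0.0, 0.042]
force: [0.4, 0.5, -1.3]
width: 0.0397
gripper_force: 30.0
```

play_rows:
  travel:
    - [0, 0, 0.06]
    - [0, 0, 0.06]
    - [0, 0, 0]
  twist: [0, 0, 0]

```text
t: 58.3
eef_pos: [0.518, 0.3463, 0.0317]
ee_rot: [3.141, 0.0, 0.042]
force: [0.1, -0.2, -0.7]
width: 0.0399
gripper_force: 30.0
```

play_rows:
  travel:
    - [0, 0, 0.05]
    - [0, 0, 0]
  twist: [0, 0]

```text
t: 58.55
eef_pos: [0.518, 0.3463, 0.0304]
ee_rot: [3.141, 0.0, 0.042]
force: [-0.6, 0.1, -1.0]
width: 0.0396
gripper_force: 30.0
```

play_rows:
  travel:
    - [0, 0, 0.04]
    - [0, 0, 0]
  twist: [0, 0]

```text
t: 58.8
eef_pos: [0.5181, 0.3464, 0.03]
ee_rot: [-3.141, -0.0, 0.042]
force: [-1.2, -1.5, 4.0]
width: 0.0395
gripper_force: 30.0
```

Contact. Releasing, lifting, and backing off out of view for a final check.

play_rows:
  travel:
    - [0, 0, 0]
    - [0, 0, 0]
    - [0, 0, 0]
    - [0, 0, -0.2]
    - [0, 0, -0.6]
    - [0, 0, -0.9]
    - [0, 0, -0.9]
    - [0, 0, -0.9]
  twist: [0, 0, 0, 0, 0, 0, 0, 0]
  fingers: 0.52

```text
t: 59.8
eef_pos: [0.5183, 0.3465, 0.1191]
ee_rot: [-3.141, -0.001, 0.042]
force: [1.1, -0.1, -0.5]
width: 0.0456
gripper_force: 0.0
```

play_rows:
  travel:
    - [0, 0, -0.9]
    - [0, 0, -0.9]
    - [0, 0, -0.9]
    - [0, 0, -0.9]
    - [-0.9, -0.9, 0]
    - [-0.9, -0.9, 0]
    - [-0.9, -0.9, 0]
    - [-0.9, -0.9, 0]
  twist: [0, 0, 0, 0, 0, 0, 0, 0]

```text
t: 60.8
eef_pos: [0.4237, 0.4331, 0.2085]
ee_rot: [-3.14, -0.001, 0.042]
force: [0.2, 0.6, -0.2]
width: 0.0457
gripper_force: 0.0
```

play_rows:
  travel:
    - [-0.9, -0.9, 0]
    - [-0.9, -0.9, 0]
    - [-0.9, -0.9, 0]
    - [-0.9, -0.9, 0]
    - [-0.9, -0.9, 0]
    - [-0.9, -0.9, 0]
    - [-0.9, -0.9, 0]
    - [0, 0, 0]
  twist: [0, 0, 0, 0, 0, 0, 0, 0]

```text
t: 61.8
eef_pos: [0.259, 0.5846, 0.2081]
ee_rot: [-3.14, -0.0, 0.044]
force: [-0.4, 0.5, -0.4]
width: 0.0458
gripper_force: 0.0
```

```bash
python3 - <<'E'
from h import *
f=cam("top");g=cam("scene")
a=cv2.resize(f["pixels"][120:300,80:580],(800,288))[:,:,::-1];b=cv2.resize(g["pixels"][100:450,50:510],(410,312))[:,:,::-1]
o=np.zeros((600,800,3),np.uint8);o[:288]=a;o[288:,:410]=b;cv2.imwrite("pics/final.png",o)
E
python3 plan.py
```

```text
now [0.2603 0.5833 0.2079] [-3.141e+00 -2.000e-04  4.250e-02] w 0.046 gf 0.0 F [ 0.8 -1.3  0.2] t 61.9 q6 0.16
```

View pics/final.png

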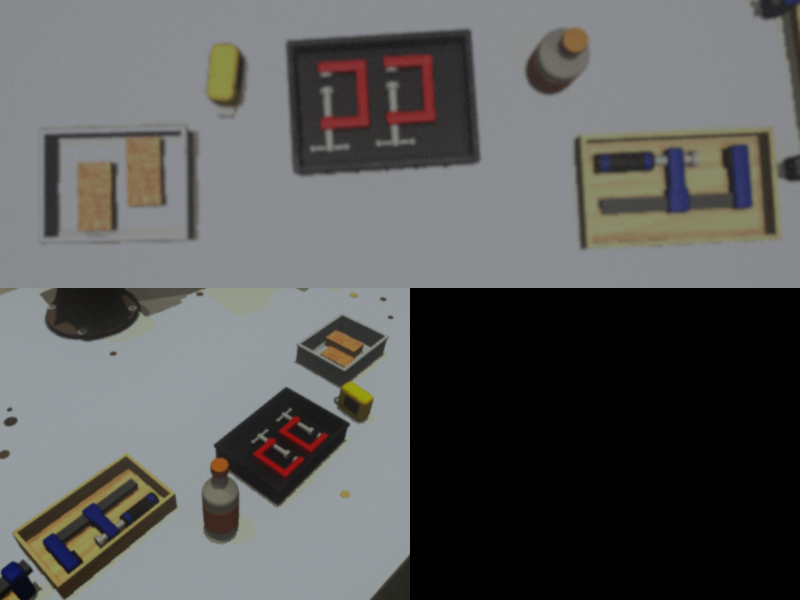

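The final picture shows all five pieces flat and apart in their boxes: pads at left, G-clamps at centre, bar clamp at right. Glue and tape are unmoved, so I'm handing in.

```bash
python3 -c "
from station import arm
print(arm.job_done())"
```

```text
the job is handed in; nothing more can be done
None
```

The bench is cleared and the job is handed in after about 62 s of robot time: bar clamp in the plywood tray, both G-clamps in the black bin, both pads in the metal tray, all lying flat and released, glue and tape not touched.

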